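# Clip the cooking thermometer onto the saucepan

## Task

Take the paddle thermometer out of the stoneware jug by squeezing its sprung clip, and clip it onto the rim of the deep saucepan (not the shallow frying pan) with the paddle hanging inside and the clip's jaw outside. It must stand square to the rim and sit fully home, the clip's bracket resting on the rim; set it on gently, without forcing it, and leave both pans, the jug and everything else where they stand.

Things in the scene. Friction and masses are not known exactly. Their poses are not given: they have to be found in the camera images.
- thermometer: flat steel paddle thermometer, 26 wide, 4 mm thick, 120 g, with a sprung clip on its front; starts clipped part-way on the jug's rim, paddle inside. Origin: on the paddle's front face, mid-width, at seat height. z up the paddle, x out of the front (to the clip). Paddle: z -82 to +64, x -4 to 0 mm. Hinge bracket and pin fill z 0 to 18; above, z 20 to 63, paddle and lever tail are bare to squeeze
- clip_seat (a point): middle of the seat: the flat underside (20 wide, x 0 to 13 mm of the thermometer) of the hinge bracket, between paddle and jaw, which rests on the rim when the clip is fully home. At the start it is 2 to 15 mm above the jug's rim. As the tail swings in, the thermometer may creep up to 5 mm along the fingers
- clip_lever (a joint): the clip's sprung lever, hinged at x 16, z 13 mm of the thermometer. 0 = jaw shut on the paddle; 0.07 to 0.17 rad when on a rim; 0.45 = stop, jaw open 17 mm, tail then parallel to the paddle, 23.5 mm overall from the paddle's back (x -4) to the tail's rubber (x 19.5). Jaw tip: rubber, 27 mm below the seat. Squeezing the tail right in takes 10 to 15 N; it springs shut when let go
- lever_end (a point): upper end of the lever's tail (22 wide), 63 mm above the seat, where a finger presses it towards the paddle; when shut it stands off the paddle's back by 43 mm
- thermometer_tip (a point): lower end of the paddle, mid-width, 82 mm below the seat
- saucepan: deep conical steel saucepan, loose, 0.9 kg. Origin: centre of its underside; z up, x along its handle (180 mm, black, leaving the wall 78 mm up, ending level with the rim). Rim 100 mm up, inner radius 97 mm there; wall 3 mm thick, straight, down to inner radius 67 mm at the floor, 6 mm up: the wall leans outwards 0.31 rad from upright
- frying_pan: shallow dark frying pan, 45 high, 230 across, with a like handle along x; origin: centre of its underside. Not to be used or moved. The two pans may stand either way round on the hob
- jug: white stoneware jug, loose, 1.1 kg, 125 high, 122 across, upright wall 4 mm thick, inner radius 57; origin: centre of its underside. Loop handle on -x, thermometer on +x
- hob: flat black glass hob, 300 by 560, 4 mm high, fixed; pans stand on it. Origin: centre of its underside
- wooden_spoon: wooden spoon lying on the counter, 260 long; bystander
- salt_jar: glass jar with steel lid, 60 across, 85 high; bystander
- pinch_bowl: small white bowl, 100 across, 40 high; bystander
- pepper_mill: dark wooden pepper mill, 52 across, 130 high; bystander

How it is judged:
At the end, for the whole second after the job is handed in: Thermometer at rest on the saucepan's rim: bracket within 3 mm of the rim, paddle inside, jaw outside gripping, tip clear of the floor, square to the rim within 0.2 rad; pans and bystanders within 30 mm and the jug within 40 mm of their starts, upright (z of thermometer in the frame of saucepan between 0.094 and 0.103 m and horizontal distance between thermometer and saucepan between 0.085 and 0.106 m and x of saucepan in the frame of thermometer below -0.05 m and horizontal distance between thermometer_tip and saucepan below 0.085 m and z of thermometer_tip in the frame of saucepan above 0.008 m and value of joint clip_lever between 0.03 and 0.25 rad and angle between thermometer's own y axis and vertical between 1.371 and 1.771 rad and linear speed of thermometer below 0.02 m/s and angle between each of saucepan, jug's own z axis and vertical below 0.05 rad and distance of each of saucepan, frying_pan, wooden_spoon, salt_jar, pinch_bowl, pepper_mill from where it was at the start of the episode below 0.03 m and distance of jug from where it was at the start of the episode below 0.04 m); the robot touches nothing.
It fails at once if the thermometer is forced against the saucepan (over 35 N) (contact force between thermometer and saucepan above 35 N).
It also fails if it takes over 38 s, if anything falls off the work surface, if the arm or the gripper's body presses on something with over 40 N, if the wrist force passes 120 N, or if a joint passes its speed limit or range.

## Robot

A 6-joint arm with a two-finger parallel gripper is mounted at the origin on the work surface. World frame = base frame: x ahead of the robot, y to its left, z up, the work surface at z = 0. Lengths are in m, angles in rad, forces in N, time in s.
With the tool pointing down it reaches from about 0.4 to 0.825 m from the base axis. Payload 7 kg.
Tool frame: the origin (TCP) lies at the very end of the fingers, on their centre line; the grasp point (between the pads) lies 19 mm behind it (arm.grasp_offset is the distance from the TCP to the grasp point, in m); z points along the fingers, y is the line along which they close (so a half turn about z gives the same grasp; the last joint's range is limited). The gripper opens to 88 mm and grips with 3 to 60 N. Pads are 19 mm wide; open, the fingers measure 130 mm over their backs; the gripper's body (78 mm by 193 mm) begins 47 mm behind the grasp point.
Start: joints at [-0.845, 0.359, 0.012, 0, -1.224, -0.288], TCP at [0.286, -0.611, 0.19] pointing down, gripper open.
Joint ranges: [-3.07, 3.07], [-1.43, 2.12], [-1.02, 1.25], [-3.03, 1.67], [-3.05, -0], [-3.03, 3.03]. Speed limits (rad/s): [2.39, 2.39, 3.01, 3.14, 3.14, 3.14].

## Interface

Orientations are given as [roll, pitch, yaw] about the fixed x, y, z axes, in that order (R = Rz(yaw) Ry(pitch) Rx(roll)).
In Python, from station import get_state, cams, arm, nets gives the robot as it stands.
- The arm moves only by the shell command python3 -m creep 'ROWS' [FORCE]. ROWS is a JSON object of lists of equal length, an entry for each row: "translation": the shift along the world's x, y, z in mm, a list of three; "spin": the turn about the world's z in rad; "gripper": the opening, from 0 (shut) to 1 (fully open). In form: {"translation": [[dx, dy, dz], ...], "spin": [spin, ...], "gripper": [gripper, ...]}. A call has 1 to 8 rows; each row shifts and turns the commanded pose from where the row before left it; what a row does not reach is not made up. A row lasts 1/10 s, in which the tool goes at most 50 mm and 8.59 degrees, less where a joint would pass 70% of its speed; a pose out of reach is approached as far as the arm can. A call is refused whole if a number of a shift passes 50 or a number of a turn 0.15, either way. A call with a gripper value outside its range is refused whole. The fingers move at their own pace and stop on an object; FORCE is the grip in N (left out, the last holds). Time passes only in rows, so rows that do not move let the fingers close. It gives the time, the measured TCP pose, the force, the opening and the grip force at its end, in the units of the state.
- get_state(): the state, without advancing time (a new reading comes with each control period).
- cams.grab_frame(name): name is "scene" or "top" or "wrist"; returns a dict with "img" (400x640x3 uint8, red, green, blue), "mtx" (3x3 intrinsics, pixels), "R" (3x3) and "t" (3): a world point X has camera coordinates R X + t. Camera axes: x right, y down, z forward; pixel columns grow to the right and rows downward; lengths in m; the calibration is good to about 2 mm. A picture is of the moment at which its call begins. There is no depth.
- arm.job_done(): hands the job in; it is judged then, once.
Trained networks look in the newest picture that a camera, given by its name, has taken for a name from the list of things; names that differ only in an ending like _2 or _b are one class to them, and where a whole thing is asked for, a point or a joint stands for the part that bears it (a point fixed in the world has none). Each returns a list of dicts, best first, with "confidence" (0 to 1); they miss things now and then, are a little off and sometimes report something else, mostly with a low value. They report only what shows in the picture. A call takes as long as a camera call.
- nets.search_frame(camera, label): "centre" ([x, y, z] in m, in world coordinates, good to about 4 mm: the middle of the surface that is visible of it).
- nets.pinpoint(camera, label): "centre" ([x, y, z] in m, in world coordinates, good to about 4 mm: a listed point, or the origin of a listed thing).
The state is a dict: "t": time; "q": joint angles; "qd": joint speeds; "joint_efforts": joint torques, N m; "eef_pos": TCP position; "ee_rot": TCP orientation; "force": force on the tool from outside, world axes, zero at the start; "moment": the same for the moment, N m; "width": finger opening in m; "gripper_force": force on a finger pad.
Only numpy, scipy, OpenCV 4.12 (cv2) and the standard library are available. Lean on these libraries where they do the work, as an engineer would, in place of code of your own. Each camera call takes 0.05 s, during which the arm holds its last target. There are 200 camera calls.

## Working session

There is one attempt and no reset: what is moved stays moved. The work goes in short steps, Python scripts to look and compute and a shell command to move; the robot and the scene stay as the last step left them, time stands still between calls to the robot, and variables do not carry over. Pictures are saved under pics/ and viewed, at most 10 in all, crops included, and the job is handed in when it is done.

```bash
mkdir -p pics; ls
python3 - <<'E'
from station import get_state,cams,arm,nets
import cv2,numpy as np
s=get_state();print(s['t'],s['eef_pos'],s['ee_rot'],s['width'],arm.grasp_offset)
a=cams.grab_frame('scene')['img'];b=cams.grab_frame('top')['img']
cv2.imwrite('pics/s0.png',a[:,:,::-1]);cv2.imwrite('pics/t0.png',b[:,:,::-1])
for c in('scene','top'):
  for l in('thermometer','clip_seat','lever_end','thermometer_tip','saucepan','frying_pan','jug','hob','salt_jar','pepper_mill','pinch_bowl','wooden_spoon'):
    try:
      r=nets.pinpoint(c,l);print(c,l,[(np.round(d['centre'],3).tolist(),round(d['confidence'],2)) for d in r[:2]])
    except Exception as e:print(c,l,e)
print(get_state()['t'])
E
```

```text
pics
0.0 [ 0.28592598 -0.61084374  0.18934388] [ 3.13998458e+00 -1.01016226e-04 -2.70393719e+00] 0.08771903322111475 0.0188
scene thermometer []
scene clip_seat [([0.551, -0.316, 0.127], 0.7)]
scene lever_end [([0.572, -0.304, 0.186], 0.68)]
scene thermometer_tip []
scene saucepan [([0.586, -0.03, 0.006], 0.66)]
scene frying_pan []
scene jug [([0.494, -0.346, 0.003], 0.97)]
scene hob [([0.597, 0.12, 0.001], 0.97)]
scene salt_jar [([0.313, 0.327, 0.002], 0.89)]
scene pepper_mill [([0.35, 0.417, -0.001], 0.91)]
scene pinch_bowl [([0.357, -0.15, -0.002], 0.72)]
scene wooden_spoon [([0.676, -0.214, -0.001], 0.84)]
top thermometer [([0.541, -0.326, 0.129], 0.7), ([0.569, 0.286, 0.004], 0.6)]
top clip_seat [([0.546, -0.32, 0.124], 0.56), ([0.359, -0.146, -0.003], 0.19)]
top lever_end [([0.57, -0.309, 0.187], 0.52), ([0.356, -0.143, -0.002], 0.29)]
top thermometer_tip [([0.542, -0.327, 0.042], 0.62)]
top saucepan [([0.584, -0.029, 0.005], 0.7)]
top frying_pan [([0.57, 0.283, 0.005], 0.67), ([0.584, -0.029, 0.001], 0.23)]
top jug [([0.49, -0.345, 0.0], 0.77)]
top hob [([0.599, 0.121, -0.001], 0.97), ([0.541, -0.323, 0.123], 0.36)]
top salt_jar [([0.316, 0.322, -0.0], 0.57), ([0.542, -0.325, 0.128], 0.57)]
top pepper_mill [([0.351, 0.417, -0.001], 0.63)]
top pinch_bowl [([0.36, -0.147, 0.004], 0.61)]
top wooden_spoon [([0.68, -0.215, -0.002], 0.67)]
1.3
```

View pics/s0.png

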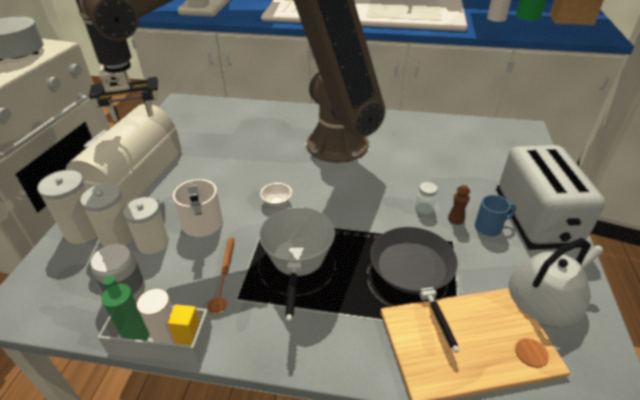

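View pics/t0.png

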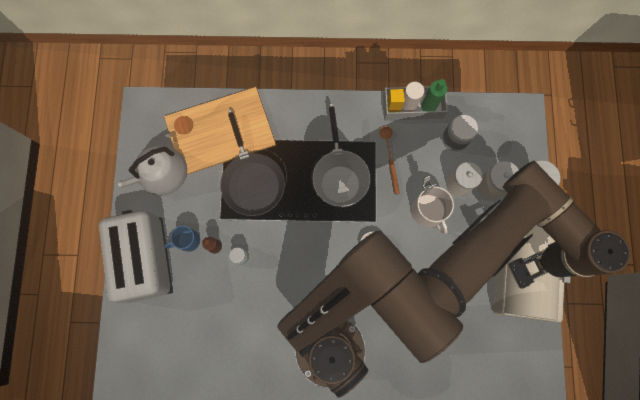

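The images agree with the nets: the saucepan is at top pixel (341,178), with its handle pointing up along +x. The jug is at (434,205), with the clip on its upper-left rim at about (430,185). In the scene view the clip is at (195,200). The frying pan is the dark one on the +y side. I'll move to hover over the clip, turning as I go.

```bash
python3 -m creep '{"translation":[[0,0,50],[25,30,20],[32,36,0],[32,36,0],[32,36,0],[32,36,0],[32,36,0],[32,36,0]],"spin":[0.14,0.14,0.14,0.14,0.14,0.14,0.14,0.14],"gripper":[1,1,1,1,1,1,1,1]}' 20
```

```text
t: 2.1
eef_pos: [0.5042, -0.3637, 0.2606]
ee_rot: [-3.141, -0.0, -1.578]
force: [1.2, -1.0, 0.6]
width: 0.0877
gripper_force: 0.0
```

Run:
```python
from station import get_state,cams,arm,nets
import cv2,numpy as np
for c in('scene','wrist'):
  f=cams.grab_frame(c);cv2.imwrite(f'pics/{c}1.png',f['img'][:,:,::-1])
  for l in('thermometer','clip_seat','lever_end','jug','thermometer_tip'):
      r=nets.pinpoint(c,l);print(c,l,[(np.round(d['centre'],4).tolist(),round(d['confidence'],2)) for d in r[:2]])
```

```text
scene thermometer [([0.5478, -0.3176, 0.128], 0.66)]
scene clip_seat [([0.5472, -0.3141, 0.1276], 0.76)]
scene lever_end [([0.5737, -0.3035, 0.1869], 0.66)]
scene jug [([0.4921, -0.3481, 0.0026], 0.68)]
scene thermometer_tip []
wrist thermometer [([0.542, -0.3246, 0.1281], 0.98)]
wrist clip_seat [([0.5491, -0.3192, 0.1318], 0.76)]
wrist lever_end [([0.5707, -0.3099, 0.1906], 0.57)]
wrist jug [([0.4901, -0.346, -0.0003], 0.92)]
wrist thermometer_tip [([0.5427, -0.3231, 0.0447], 0.95)]
```

View pics/wrist1.png

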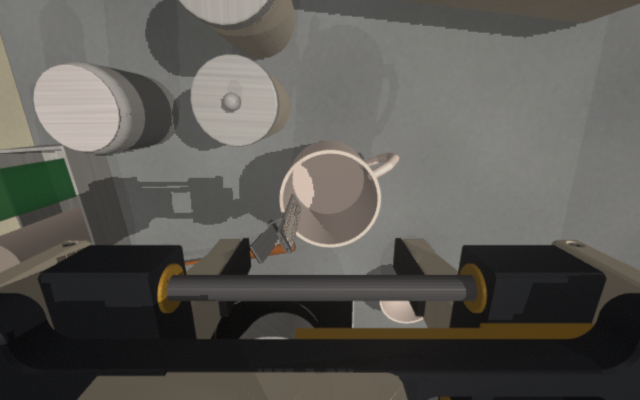

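Run:
```python
import cv2
a=cv2.imread('pics/wrist1.png')[180:280,230:360]
cv2.imwrite('pics/w1c.png',cv2.resize(a,None,fx=6,fy=6,interpolation=2))
```

```text
(no output)
```

View pics/w1c.png

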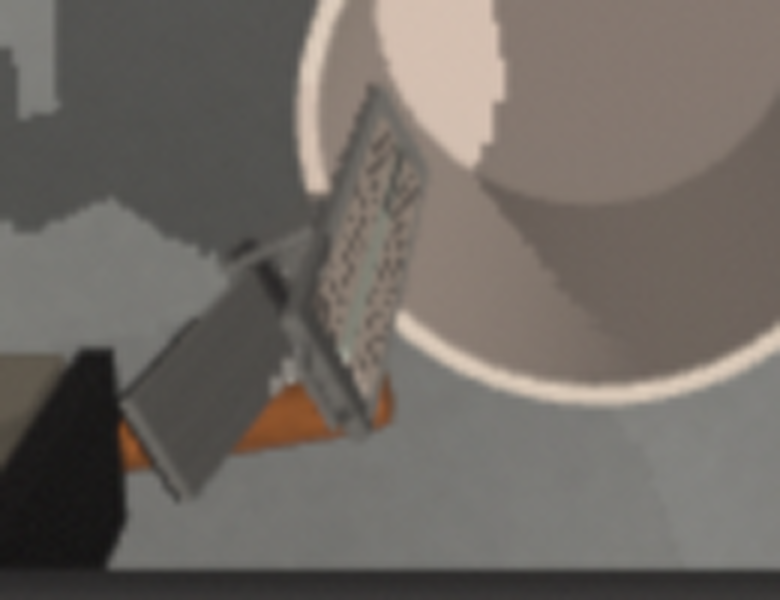

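The crop shows the paddle's top edge from crop pixel (298,315) to (368,430), its foot from (375,85) to (425,170), and the tail end from (122,400) to (190,498).

```bash
cat > h.py <<'E'
import numpy as np
def ray(f,u,v,z):
    d=f['R'].T@(np.linalg.inv(f['mtx'])@[u,v,1]);c=-f['R'].T@f['t'];return c+d*(z-c[2])/d[2]
E
python3 - <<'E'
from h import *
from station import cams,nets,get_state
f=cams.grab_frame('wrist')
print(get_state()['t'])
for sz in(.127,.131,.136):
  for n,a,b,z in(('tail',(122,400),(190,498),sz+.063),('top',(298,315),(368,430),sz+.064),('foot',(375,85),(425,170),sz-.082)):
    A,B=[ray(f,230+p[0]/6,180+p[1]/6,z) for p in(a,b)]
    d=B-A;print(sz,n,np.round((A+B)/2,4),np.round(np.hypot(*d[:2]),4),round(np.arctan2(d[1],d[0])-np.pi/2,3))
E
```

```text
2.75
0.127 tail [ 0.571  -0.3106  0.19  ] 0.0213 0.495
0.127 top [ 0.5398 -0.3249  0.191 ] 0.0238 0.465
0.127 foot [ 0.5409 -0.3242  0.045 ] 0.0252 0.479
0.131 tail [ 0.5699 -0.3126  0.194 ] 0.021 0.495
0.131 top [ 0.5392 -0.3267  0.195 ] 0.0234 0.465
0.131 foot [ 0.5405 -0.3254  0.049 ] 0.0249 0.479
0.136 tail [ 0.5686 -0.3152  0.199 ] 0.0206 0.495
0.136 top [ 0.5384 -0.329   0.2   ] 0.023 0.465
0.136 foot [ 0.54   -0.3269  0.054 ] 0.0246 0.479
```

```bash
python3 -m creep '{"translation":[[15,15,0],[15,15,0],[10,10,0],[5,4,0],[0,0,-30],[0,0,-40],[0,0,-20],[0,0,0]],"spin":[0.12,0.12,0.12,0.126,0,0,0,0],"gripper":[1,1,1,1,1,0.7,0.6,0.5]}' 25
python3 - <<'E'
from station import cams
import cv2
f=cams.grab_frame('scene');cv2.imwrite('pics/s2.png',cv2.resize(f['img'][130:270,120:300,::-1],None,fx=4,fy=4,interpolation=2))
E
```

```text
t: 3.55
eef_pos: [0.5459, -0.3207, 0.1668]
ee_rot: [3.137, 0.005, -1.099]
force: [-0.2, 0.5, -0.2]
width: 0.0689
gripper_force: 0.0
```

View pics/s2.png

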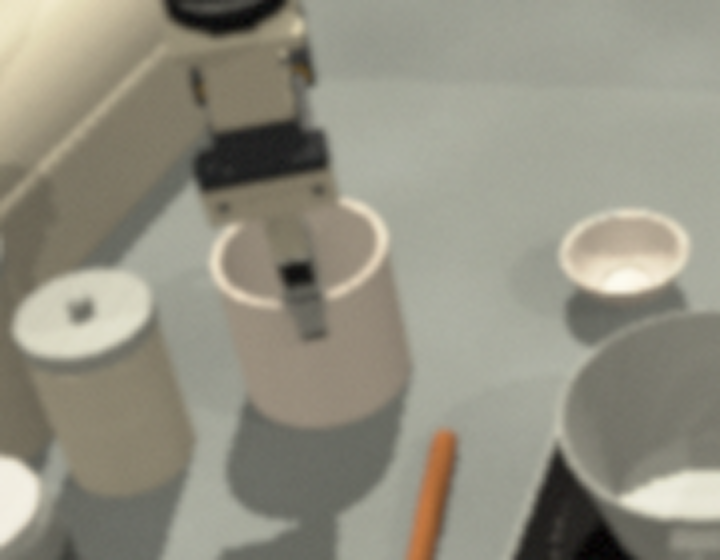

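The outer finger stands in front of the clip, aligned with it. I'll nudge slightly and close.

```bash
python3 -m creep '{"translation":[[2,0,2],[0,0,0],[0,0,0],[0,0,0],[0,0,0],[0,0,0],[0,0,0]],"spin":[0,0,0,0,0,0,0],"gripper":[0.45,0.4,0.35,0.25,0.15,0.1,0.1]}' 25
```

```text
t: 4.3
eef_pos: [0.5501, -0.3213, 0.1723]
ee_rot: [3.142, 0.0, -1.098]
force: [0.7, -0.2, 0.3]
width: 0.0113
gripper_force: 0.0
```

Run:
```python
from station import cams,nets
import cv2,numpy as np
f=cams.grab_frame('scene');g=cams.grab_frame('wrist')
a=cv2.resize(f['img'][150:250,150:250],(400,400),interpolation=2);b=cv2.resize(g['img'][160:360,220:420],(400,400),interpolation=2)
cv2.imwrite('pics/s3.png',np.hstack([a,b])[:,:,::-1])
for c in('scene','wrist'):
  for l in('thermometer','clip_seat','lever_end','jug','thermometer_tip'):
      r=nets.pinpoint(c,l);print(c,l,[(np.round(d['centre'],4).tolist(),round(d['confidence'],2)) for d in r[:2]])
```

```text
scene thermometer [([0.5441, -0.3155, 0.1279], 0.76), ([0.3483, 0.4161, -0.0005], 0.45)]
scene clip_seat [([0.5483, -0.3139, 0.1259], 0.52)]
scene lever_end [([0.5723, -0.3059, 0.1888], 0.59), ([0.3156, 0.3257, -0.0002], 0.17)]
scene jug [([0.4921, -0.3468, 0.0005], 0.87), ([0.5835, -0.0308, 0.0069], 0.26)]
scene thermometer_tip [([0.3556, -0.1487, -0.0026], 0.5)]
wrist thermometer [([0.5428, -0.3224, 0.1285], 0.8)]
wrist clip_seat [([0.5513, -0.3175, 0.1317], 0.83)]
wrist lever_end [([0.5739, -0.3078, 0.1904], 0.57)]
wrist jug [([0.4941, -0.3469, -0.0007], 0.56)]
wrist thermometer_tip []
```

View pics/s3.png

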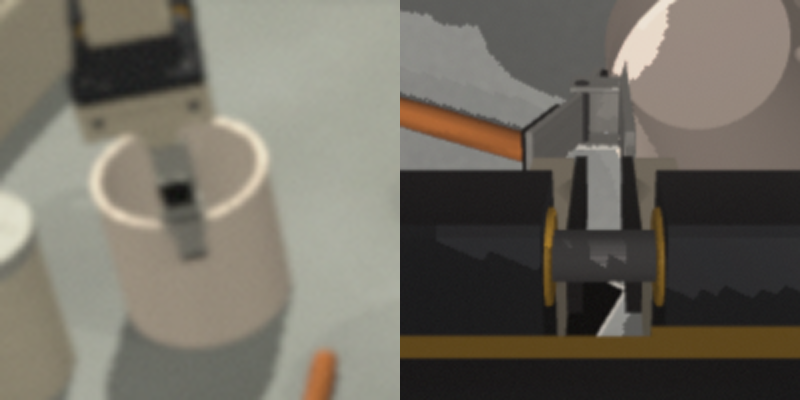

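Run:
```python
from station import cams,get_state
import numpy as np,cv2
s=get_state();print(s['t'],s['eef_pos'],s['width'],s['gripper_force'])
P=s['eef_pos'];u=np.array([np.cos(.48),np.sin(.48),0]);w=.0056
th=np.array([.5418,-.3240,.127]);th=th
def at(x,y,z):return th+u*x+np.array([-u[1],u[0],0])*y+[0,0,z]
for c in('scene','wrist'):
  f=cams.grab_frame(c)
  pr=lambda X:(lambda p:np.round(p[:2]/p[2],1))(f['mtx']@(f['R']@X+f['t']))
  print(c,'tcp',pr(P),'up19',pr(P+[0,0,.019]),'tips',pr(P+u*w),pr(P-u*w),
   'tail',pr(at(.034,.011,.062)),pr(at(.034,-.011,.062)),'top',pr(at(-.004,.013,.064)),pr(at(-.004,-.013,.064)),'seat',pr(at(.0065,0,0)))
  x0,y0=(150,140) if c=='scene' else (240,140)
  n=100 if c=='scene' else 160
  cv2.imwrite(f'pics/z_{c}.png',f['img'][y0:y0+n,x0:x0+n,::-1])
a=[cv2.resize(cv2.imread(f'pics/z_{c}.png'),(400,400),interpolation=cv2.INTER_CUBIC) for c in('scene','wrist')]
g=cams.grab_frame('top')['img'][150:230,390:470,::-1]
cv2.imwrite('pics/z.png',np.hstack(a))
```

```text
4.9 [ 0.55013501 -0.32132249  0.17225187] 0.008968051159418327 0.0
scene tcp [192.4 193.3] up19 [191.  187.9] tips [192.6 194.6] [192.2 192.1] tail [196.9 193.4] [188.4 195.1] top [196.  184.1] [186.2 186. ] seat [196.  205.2]
wrist tcp [321.3 230.1] up19 [321.3 241. ] tips [313.7 230.2] [328.9 230.1] tail [284.7 256.4] [283.2 226.7] top [339.8 260. ] [340.3 224.7] seat [323.8 212.1]
```

View pics/z.png

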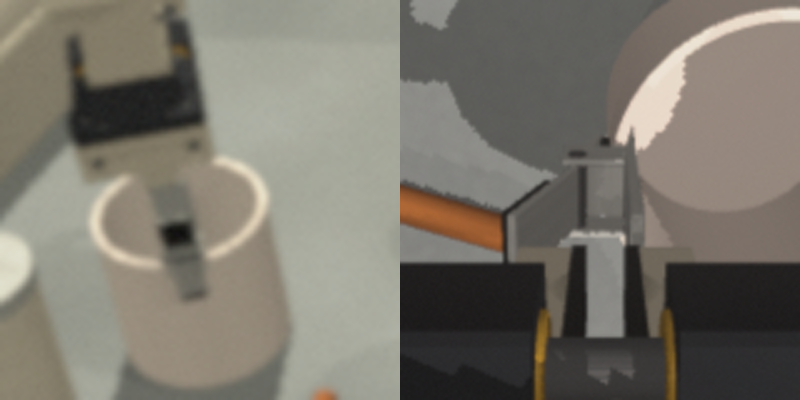

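```bash
python3 -m creep '{"translation":[[0,0,30],[0,0,30],[0,0,0]],"spin":[0,0,0],"gripper":[0.1,0.1,0.1]}'
python3 - <<'E'
from station import cams,get_state
import numpy as np,cv2
s=get_state();P=s['eef_pos'];print(s['t'],P,s['width'])
L=[]
for c in('scene','wrist'):
  f=cams.grab_frame(c)
  pr=lambda X:(lambda p:np.round([*p[:2]/p[2],p[2]],3))(f['mtx']@(f['R']@X+f['t']))
  print(c,pr(P),pr(P+[0,0,.019]),f['mtx'][0,0])
  x0,y0=(150,130) if c=='scene' else (240,140)
  n=100 if c=='scene' else 160
  L.append(cv2.resize(f['img'][y0:y0+n,x0:x0+n,::-1],(400,400),interpolation=cv2.INTER_CUBIC))
cv2.imwrite('pics/z2.png',np.hstack(L))
E
```

```text
t: 5.35
eef_pos: [0.5522, -0.3226, 0.2372]
ee_rot: [-3.137, -0.006, -1.097]
force: [0.1, -0.6, 0.8]
width: 0.0091
gripper_force: 0.0
5.35 [ 0.55221818 -0.32256214  0.23716801] 0.009058449357957485
scene [186.761 174.704   1.166] [185.26  168.858   1.154] 447.44746057104396
wrist [3.20717e+02 2.30015e+02 2.07000e-01] [3.20524e+02 2.40921e+02 1.89000e-01] 285.69985971446744
```

View pics/z2.png

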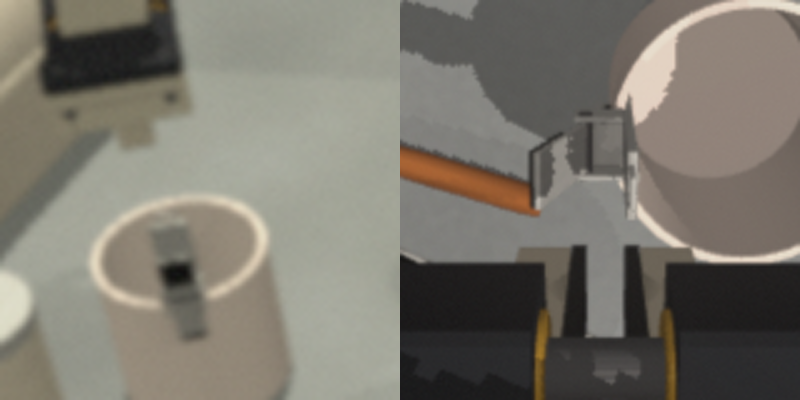

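The fingers' visible end is about 22 mm above the reported TCP, so they closed just over the top of the thermometer and nothing moved. I'll repeat the grasp about 20 mm lower, which still clears the bracket.

```bash
python3 -m creep '{"translation":[[0,0,0],[0,0,0],[0,1,0],[0,0,-30],[0,0,-30],[0,0,-20],[0,0,0],[0,0,0]],"spin":[0,0,0,0,0,0,0,0],"gripper":[1,1,1,1,1,0.9,0.6,0.4]}' 25; python3 -m creep '{"translation":[[0,0,0],[0,0,0],[0,0,0],[0,0,0]],"spin":[0,0,0,0],"gripper":[0.3,0.2,0.1,0.1]}' 25
```

```text
t: 6.25
eef_pos: [0.55, -0.3204, 0.1524]
ee_rot: [3.141, 0.0, -1.098]
force: [0.5, -0.1, 1.0]
width: 0.0484
gripper_force: 0.0
t: 6.65
eef_pos: [0.5499, -0.3205, 0.1527]
ee_rot: [3.141, -0.0, -1.098]
force: [-2.7, -1.5, 0.8]
width: 0.0182
gripper_force: 1.4
```

```bash
python3 -m creep '{"translation":[[0,0,0],[0,0,0]],"spin":[0,0],"gripper":[0.1,0.1]}' 25
python3 - <<'E'
from station import cams,nets,get_state
import numpy as np
for c in('scene','wrist'):
  cams.grab_frame(c)
  for l in('thermometer','clip_seat','lever_end','thermometer_tip'):
      r=nets.pinpoint(c,l);print(c,l,[(np.round(d['centre'],4).tolist(),round(d['confidence'],2)) for d in r[:2]])
s=get_state();print(s['width'],s['gripper_force'],s['moment'],s['force'])
E
```

```text
t: 6.85
eef_pos: [0.5497, -0.3207, 0.1526]
ee_rot: [3.141, -0.0, -1.098]
force: [-3.2, -1.4, 3.0]
width: 0.0093
gripper_force: 1.5
scene thermometer [([0.5472, -0.3164, 0.1248], 0.72)]
scene clip_seat [([0.553, -0.3154, 0.121], 0.48)]
scene lever_end [([0.5754, -0.3036, 0.1806], 0.7)]
scene thermometer_tip []
wrist thermometer [([0.5533, -0.3185, 0.1275], 0.69)]
wrist clip_seat [([0.5512, -0.318, 0.1296], 0.64)]
wrist lever_end [([0.5772, -0.3076, 0.1904], 0.89)]
wrist thermometer_tip []
0.00872546932837325 1.5219813728617737 [-0.52917229  1.05051997 -0.0221477 ] [-3.1682218  -0.84545977  2.89313837]
```

Run:
```python
from station import cams
import numpy as np,cv2
L=[]
for c in('scene','wrist'):
  f=cams.grab_frame(c)
  x0,y0,n=(160,150,80) if c=='scene' else (240,140,160)
  L.append(cv2.resize(f['img'][y0:y0+n,x0:x0+n,::-1],(400,400),interpolation=cv2.INTER_CUBIC))
cv2.imwrite('pics/z3.png',np.hstack(L))
```

```text
(no output)
```

View pics/z3.png

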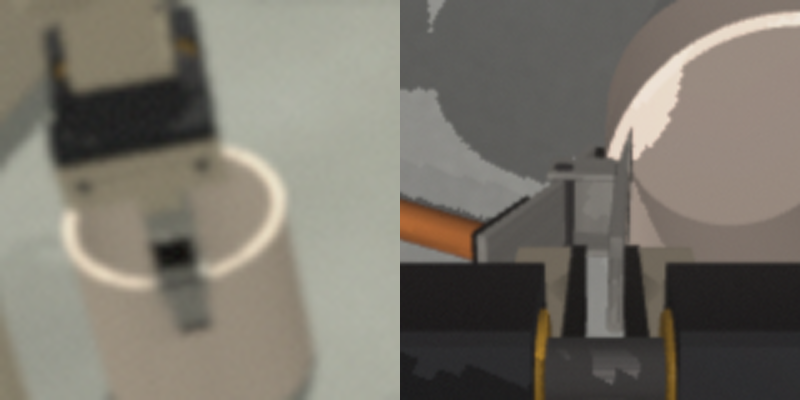

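The wrist view shows the paddle between the pads at crop (615,280), and the tail still outside the left finger at crop (475,245). The fingers' real end is therefore about 36 mm above the reported TCP, which matches the pad gap in pixels. I'll back out, open and go lower.

```bash
python3 -m creep '{"translation":[[0,0,0],[0,0,25],[0,0,25],[0,0,0],[0,0,0],[0,0,0],[0,0,0]],"spin":[0,0,0,0,0,0,0],"gripper":[0.15,0.15,0.2,1,1,1,1]}' 25
python3 - <<'E'
from station import cams,nets,get_state
import numpy as np
for i in range(2):
  cams.grab_frame('wrist')
  for l in('thermometer','clip_seat','lever_end','thermometer_tip','jug'):
      r=nets.pinpoint('wrist',l);print(l,[(np.round(d['centre'],4).tolist(),round(d['confidence'],2)) for d in r[:1]])
s=get_state();print(s['t'],s['eef_pos'],s['width'])
E
```

```text
t: 8.15
eef_pos: [0.5498, -0.32, 0.2012]
ee_rot: [3.141, 0.001, -1.098]
force: [0.5, 0.5, -1.1]
width: 0.0439
gripper_force: 0.0
thermometer [([0.5431, -0.3254, 0.1231], 0.74)]
clip_seat [([0.5496, -0.319, 0.1296], 0.66)]
lever_end [([0.5708, -0.3076, 0.1912], 0.82)]
thermometer_tip []
jug [([0.496, -0.3449, -0.0006], 0.88)]
thermometer [([0.3556, -0.1411, -0.0003], 0.57)]
clip_seat [([0.5463, -0.3198, 0.1306], 0.73)]
lever_end [([0.5705, -0.3074, 0.1908], 0.73)]
thermometer_tip []
jug [([0.4904, -0.349, 0.0031], 0.76)]
8.75 [ 0.55012476 -0.32033652  0.20227363] 0.08645081970557673
```

```bash
python3 -m creep '{"translation":[[0,0,-30],[0,0,-24],[0,0,-10],[0,0,0],[0,0,0],[0,0,0],[0,0,0],[0,0,0]],"spin":[0,0,0,0,0,0,0,0],"gripper":[1,1,1,0.6,0.45,0.35,0.25,0.2]}' 25;python3 -m creep '{"translation":[[0,0,0],[0,0,0],[0,0,0]],"spin":[0,0,0],"gripper":[0.15,0.15,0.15]}' 25
```

```text
t: 9.55
eef_pos: [0.5507, -0.3204, 0.1392]
ee_rot: [-3.14, -0.001, -1.098]
force: [2.5, 1.1, 1.9]
width: 0.0529
gripper_force: 1.2
t: 9.85
eef_pos: [0.5507, -0.3208, 0.1392]
ee_rot: [-3.141, -0.001, -1.097]
force: [-0.1, -0.3, 6.9]
width: 0.0294
gripper_force: 8.6
```

```bash
python3 -m creep '{"translation":[[0,0,1],[0,0,0],[0,0,0]],"spin":[0,0,0],"gripper":[0.1,0.1,0.1]}' 25
python3 - <<'E'
from station import cams,nets,get_state
import numpy as np
for c in('wrist','scene'):
  cams.grab_frame(c)
  for l in('thermometer','clip_seat','lever_end','jug'):
      r=nets.pinpoint(c,l);print(l,[(np.round(d['centre'],4).tolist(),round(d['confidence'],2)) for d in r[:1]])
s=get_state();print(s['t'],s['eef_pos'],s['width'],s['gripper_force'],s['force'],s['moment'])
E
```

```text
t: 10.15
eef_pos: [0.55, -0.3207, 0.1396]
ee_rot: [3.141, -0.0, -1.098]
force: [-1.6, -1.0, 5.6]
width: 0.023
gripper_force: 25.0
thermometer [([0.536, -0.3265, 0.1255], 0.81)]
clip_seat [([0.5424, -0.3179, 0.1293], 0.68)]
lever_end [([0.5564, -0.3143, 0.1912], 0.93)]
jug [([0.4945, -0.3503, 0.0032], 0.74)]
thermometer [([0.5418, -0.3177, 0.1274], 0.73)]
clip_seat [([0.5427, -0.316, 0.121], 0.65)]
lever_end [([0.5597, -0.3117, 0.1865], 0.47)]
jug [([0.4909, -0.3488, 0.0034], 0.84)]
10.65 [ 0.54996109 -0.32065152  0.13957892] 0.023095699442884237 24.96674358844757 [-0.90628697 -1.18092449  5.46682535] [-0.41296468  0.64791937 -0.02054077]
```

Grip is solid: 23 mm opening at 25 N. Lifting straight up.

```bash
python3 -m creep '{"translation":[[0,0,10],[0,0,20],[0,0,30],[0,0,30],[0,0,20],[0,0,0]],"spin":[0,0,0,0,0,0],"gripper":[0.1,0.1,0.1,0.1,0.1,0.1]}' 25
python3 - <<'E'
from station import cams,nets,get_state
import numpy as np
for c in('wrist','scene','top'):
  cams.grab_frame(c)
  for l in('thermometer','clip_seat','lever_end','thermometer_tip','jug','saucepan'):
      r=nets.pinpoint(c,l);print(c,l,[(np.round(d['centre'],4).tolist(),round(d['confidence'],2)) for d in r[:1]])
s=get_state();print(s['t'],s['eef_pos'],s['width'],s['gripper_force'],s['force'])
E
```

```text
t: 11.25
eef_pos: [0.5514, -0.3207, 0.2528]
ee_rot: [-3.138, -0.003, -1.098]
force: [0.6, -1.0, -0.8]
width: 0.023
gripper_force: 24.8
wrist thermometer [([0.543, -0.3274, 0.2387], 0.85)]
wrist clip_seat [([0.5468, -0.3208, 0.2414], 0.89)]
wrist lever_end [([0.5578, -0.3146, 0.3035], 0.64)]
wrist thermometer_tip [([0.5494, -0.3202, 0.2426], 0.73)]
wrist jug [([0.4919, -0.3484, -0.0019], 0.58)]
wrist saucepan []
scene thermometer [([0.544, -0.3182, 0.2334], 0.64)]
scene clip_seat [([0.545, -0.3171, 0.2327], 0.57)]
scene lever_end [([0.5555, -0.3125, 0.2913], 0.7)]
scene thermometer_tip [([0.5985, 0.1166, -0.0011], 0.7)]
scene jug [([0.4936, -0.3464, 0.0038], 0.79)]
scene saucepan [([0.5855, -0.0279, 0.0066], 0.67)]
top thermometer [([0.5399, -0.3223, 0.2355], 0.4)]
top clip_seat [([0.5436, -0.3193, 0.2297], 0.66)]
top lever_end [([0.5567, -0.3136, 0.298], 0.36)]
top thermometer_tip [([0.3499, 0.4163, -0.0024], 0.51)]
top jug [([0.4904, -0.3462, 0.0038], 0.72)]
top saucepan [([0.581, -0.0297, 0.002], 0.63)]
12.3 [ 0.55013226 -0.32030595  0.2492778 ] 0.022745549331008492 24.815213978290558 [-0.20715125 -0.2170181  -0.98541728]
```

```bash
python3 -m creep '{"translation":[[10,28,0],[10,28,0],[11,29,0],[11,29,0],[11,29,0],[11,29,0],[10,28,0],[10,28,0]],"spin":[-0.138,-0.138,-0.138,-0.138,-0.138,-0.138,-0.138,-0.138],"gripper":[0.1,0.1,0.1,0.1,0.1,0.1,0.1,0.1]}' 20; python3 -m creep '{"translation":[[0,0,0],[0,0,0],[0,0,0]],"spin":[-0.138,-0.138,0],"gripper":[0.1,0.1,0.1]}' 20
python3 - <<'E'
from station import cams,nets,get_state
import numpy as np
for c in('scene','top','wrist'):
  cams.grab_frame(c)
  for l in('thermometer','clip_seat','lever_end','thermometer_tip','saucepan'):
      r=nets.pinpoint(c,l);print(c,l,[(np.round(d['centre'],4).tolist(),round(d['confidence'],2)) for d in r[:1]])
s=get_state();print(s['t'],s['eef_pos'],s['ee_rot'],s['width'],s['gripper_force'],s['force'])
E
```

```text
t: 13.1
eef_pos: [0.6345, -0.0911, 0.2494]
ee_rot: [-3.141, 0.0, -2.207]
force: [0.3, -0.2, -0.8]
width: 0.0233
gripper_force: 19.8
t: 13.4
eef_pos: [0.6342, -0.0919, 0.2492]
ee_rot: [3.142, -0.0, -2.479]
force: [0.4, -0.4, -1.5]
width: 0.0231
gripper_force: 19.8
scene thermometer [([0.6318, -0.0801, 0.2369], 0.75)]
scene clip_seat [([0.6313, -0.0843, 0.2342], 0.79)]
scene lever_end [([0.6386, -0.0933, 0.2991], 0.58)]
scene thermometer_tip [([0.6241, -0.0792, 0.1502], 0.71)]
scene saucepan [([0.5877, -0.0279, 0.0048], 0.91)]
top thermometer [([0.6286, -0.0866, 0.2335], 0.45)]
top clip_seat [([0.6296, -0.0882, 0.2301], 0.6)]
top lever_end [([0.6016, 0.1183, 0.0008], 0.72)]
top thermometer_tip [([0.6264, -0.0813, 0.1492], 0.41)]
top saucepan [([0.583, -0.0283, 0.0003], 0.84)]
wrist thermometer [([0.6294, -0.0827, 0.2344], 0.56)]
wrist clip_seat [([0.6334, -0.0879, 0.2398], 0.97)]
wrist lever_end [([0.6377, -0.0955, 0.3022], 0.62)]
wrist thermometer_tip [([0.6253, -0.082, 0.1546], 0.84)]
wrist saucepan [([0.5886, -0.0273, 0.002], 0.64)]
14.3 [ 0.63414404 -0.09231711  0.24923598] [ 3.14157888e+00 -3.05727756e-05 -2.47774118e+00] 0.02330774281536495 19.83299195766449 [ 0.09564442 -0.72050878 -1.02181663]
```

```bash
python3 -m creep '{"translation":[[0,0,-25],[0,0,-30],[0,0,-29],[0,0,0],[3.7,-4.7,-1],[3.7,-4.7,-1]],"spin":[0,0,0,0,0,0],"gripper":[0.1,0.1,0.1,0.1,0.1,0.1]}' 20; python3 -m creep '{"translation":[[3.7,-4.7,-2],[3.7,-4.7,-2],[3.7,-4.7,-2],[0,0,0]],"spin":[0,0,0,0],"gripper":[0.1,0.1,0.1,0.1]}' 20
python3 - <<'E'
from station import cams,nets,get_state
import numpy as np
for c in('scene','top','wrist'):
  cams.grab_frame(c)
  for l in('thermometer','clip_seat','lever_end','thermometer_tip','saucepan'):
      r=nets.pinpoint(c,l);print(c,l,[(np.round(d['centre'],4).tolist(),round(d['confidence'],2)) for d in r[:1]])
s=get_state();print(s['t'],s['eef_pos'],s['width'],s['gripper_force'],s['force'],s['moment'])
E
```

```text
t: 14.9
eef_pos: [0.6432, -0.1021, 0.1654]
ee_rot: [-3.139, 0.002, -2.477]
force: [-0.8, -0.6, -1.2]
width: 0.023
gripper_force: 19.8
t: 15.3
eef_pos: [0.6527, -0.1163, 0.157]
ee_rot: [3.141, -0.0, -2.478]
force: [-2.9, 2.5, 1.8]
width: 0.0235
gripper_force: 21.0
scene thermometer [([0.6468, -0.0961, 0.1435], 0.51)]
scene clip_seat [([0.6457, -0.1038, 0.1414], 0.59)]
scene lever_end [([0.6597, -0.1197, 0.2029], 0.65)]
scene thermometer_tip [([0.6362, -0.0918, 0.0606], 0.51)]
scene saucepan [([0.5898, -0.0302, 0.0055], 0.62)]
top thermometer [([0.6442, -0.104, 0.1416], 0.58)]
top clip_seat [([0.6482, -0.1056, 0.1386], 0.44)]
top lever_end []
top thermometer_tip [([0.6364, -0.0922, 0.0599], 0.57)]
top saucepan [([0.5832, -0.03, 0.0016], 0.66)]
wrist thermometer [([0.6422, -0.1048, 0.1412], 0.78)]
wrist clip_seat [([0.6482, -0.1084, 0.1488], 0.79)]
wrist lever_end []
wrist thermometer_tip [([0.6337, -0.094, 0.0614], 0.85)]
wrist saucepan [([0.583, -0.0283, 0.0032], 0.57)]
16.2 [ 0.65260787 -0.11581366  0.15725002] 0.023694847922131706 20.75235907919705 [-1.33575742  1.99717575  0.40309017] [1.09197006 0.97701769 0.07603979]
```

```bash
python3 -m creep '{"translation":[[3.7,-4.7,-1],[3.7,-4.7,-2],[3.7,-4.7,-2],[3.1,-3.9,-2],[0,0,0]],"spin":[0,0,0,0,0],"gripper":[0.1,0.1,0.1,0.1,0.1]}' 20
python3 - <<'E'
from station import cams,nets,get_state
import numpy as np
C=np.array([.585,-.0285,.004]);u=np.array([.6216,-.7833,0])
for c in('scene','top','wrist'):
  cams.grab_frame(c)
  for l in('thermometer','clip_seat','lever_end','thermometer_tip','saucepan'):
      r=nets.pinpoint(c,l);print(c,l,[(np.round(np.r_[(d['centre']-C)@u,(d['centre']-C)@[.7833,.6216,0],d['centre'][2]],4).tolist(),round(d['confidence'],2)) for d in r[:1]])
s=get_state();print(s['t'],s['eef_pos'],(s['eef_pos']-C)@u,s['width'],s['gripper_force'],s['force'],s['moment'])
E
```

```text
t: 16.7
eef_pos: [0.6671, -0.1345, 0.1497]
ee_rot: [3.141, -0.0, -2.479]
force: [-3.0, 3.1, 2.7]
width: 0.0244
gripper_force: 22.1
scene thermometer [([0.1057, 0.005, 0.1403], 0.59)]
scene clip_seat [([0.1099, 0.0029, 0.1349], 0.74)]
scene lever_end [([0.1404, 0.0011, 0.1909], 0.46)]
scene thermometer_tip [([0.0768, -0.0034, 0.0604], 0.63)]
scene saucepan [([0.0031, -0.0018, 0.0046], 0.7)]
top thermometer [([0.1065, -0.0069, 0.1368], 0.56)]
top clip_seat [([0.1122, 0.0012, 0.1336], 0.44)]
top lever_end []
top thermometer_tip [([0.0807, -0.0032, 0.0576], 0.47)]
top saucepan [([0.0018, -0.0048, 0.0024], 0.77)]
wrist thermometer [([0.108, -0.0004, 0.1387], 0.92)]
wrist clip_seat [([0.113, 0.0023, 0.1416], 0.69)]
wrist lever_end [([0.1435, -0.0022, 0.1992], 0.97)]
wrist thermometer_tip [([0.0812, -0.0022, 0.0587], 0.8)]
wrist saucepan [([0.0012, -0.0014, 0.0014], 0.69)]
17.6 [ 0.66670924 -0.13377762  0.15014835] 0.13325442690627873 0.024019837611604516 21.09481394290924 [-1.97195828  1.9191534  -0.55738884] [1.22584422 1.16146126 0.0064583 ]
```

Tilted flush with the wall (0.33 rad), about 36 mm above home. I'll slide down along the wall.

```bash
python3 -m creep '{"translation":[[-0.9,1.2,-4.8],[-0.9,1.2,-4.8],[-0.9,1.2,-4.8],[-0.9,1.2,-4.8],[-0.9,1.2,-4.8],[-0.5,0.6,-2.4],[0,0,0]],"spin":[0,0,0,0,0,0,0],"gripper":[0.1,0.1,0.1,0.1,0.1,0.1,0.1]}' 20
python3 - <<'E'
from station import cams,nets,get_state
import numpy as np
C=np.array([.585,-.0285,.004]);u=np.array([.6216,-.7833,0])
for c in('scene','top','wrist'):
  cams.grab_frame(c)
  for l in('thermometer','clip_seat','lever_end','thermometer_tip','saucepan'):
      r=nets.pinpoint(c,l);print(c,l,[(np.round(np.r_[(d['centre']-C)@u,(d['centre']-C)@[.7833,.6216,0],d['centre'][2]],4).tolist(),round(d['confidence'],2)) for d in r[:1]])
s=get_state();print(s['t'],s['eef_pos'],(s['eef_pos']-C)@u,s['width'],s['gripper_force'],s['force'],s['moment'])
E
```

```text
t: 18.3
eef_pos: [0.6613, -0.1269, 0.1231]
ee_rot: [3.141, -0.001, -2.478]
force: [-2.0, 2.9, -0.6]
width: 0.0244
gripper_force: 20.9
scene thermometer [([0.0969, 0.0039, 0.1129], 0.72)]
scene clip_seat [([0.0993, 0.0014, 0.1061], 0.66)]
scene lever_end [([0.1312, 0.0038, 0.1633], 0.4)]
scene thermometer_tip []
scene saucepan [([0.0032, -0.0001, 0.0052], 0.58)]
top thermometer [([0.0989, -0.0014, 0.1096], 0.5)]
top clip_seat [([0.1048, -0.0005, 0.1046], 0.53)]
top lever_end []
top thermometer_tip []
top saucepan [([0.0015, -0.0015, 0.0005], 0.77)]
wrist thermometer [([0.1, -0.0027, 0.1113], 0.93)]
wrist clip_seat [([0.1045, -0.0015, 0.116], 0.7)]
wrist lever_end [([0.1336, 0.0003, 0.1668], 0.74)]
wrist thermometer_tip [([0.0735, -0.0042, 0.0331], 0.84)]
wrist saucepan [([-0.0002, -0.0028, 0.004], 0.97)]
19.2 [ 0.66184382 -0.12725082  0.12389605] 0.1251176316827326 0.024270802699827888 20.525790229439735 [-3.05259921  4.13638474 -1.63842323] [1.42469853 1.22664598 0.01982191]
```

```bash
for i in 1; do :; done; python3 -m creep '{"translation":[[-0.3,0.4,-1.5],[-0.3,0.4,-1.5],[-0.2,0.2,-1],[0,0,0]],"spin":[0,0,0,0],"gripper":[0.1,0.1,0.1,0.1]}' 20; python3 -m creep '{"translation":[[-0.2,0.2,-1],[0,0,0]],"spin":[0,0],"gripper":[0.1,0.1]}' 20;  python3 -m creep '{"translation":[[-0.2,0.2,-1],[0,0,0]],"spin":[0,0],"gripper":[0.1,0.1]}' 20
```

```text
t: 19.6
eef_pos: [0.6612, -0.1264, 0.1202]
ee_rot: [-3.141, 0.0, -2.478]
force: [-1.9, 1.7, 2.2]
width: 0.0244
gripper_force: 21.1
t: 19.8
eef_pos: [0.6609, -0.126, 0.1188]
ee_rot: [-3.141, 0.0, -2.478]
force: [-2.0, 2.2, 1.2]
width: 0.0245
gripper_force: 21.1
t: 20.0
eef_pos: [0.6606, -0.1258, 0.1177]
ee_rot: [3.141, -0.0, -2.478]
force: [-2.7, 1.8, 2.9]
width: 0.0243
gripper_force: 21.0
```

```bash
python3 -m creep '{"translation":[[-0.2,0.2,-1],[0,0,0]],"spin":[0,0],"gripper":[0.1,0.1]}' 20; python3 -m creep '{"translation":[[-0.2,0.2,-1],[0,0,0]],"spin":[0,0],"gripper":[0.1,0.1]}' 20
python3 - <<'E'
from station import cams,nets,get_state
import numpy as np
C=np.array([.585,-.0285,.004]);u=np.array([.6216,-.7833,0])
for c in('scene','top','wrist'):
  cams.grab_frame(c)
  for l in('thermometer','clip_seat','thermometer_tip','saucepan'):
      r=nets.pinpoint(c,l);print(c,l,[(np.round(np.r_[(d['centre']-C)@u,(d['centre']-C)@[.7833,.6216,0],d['centre'][2]],4).tolist(),round(d['confidence'],2)) for d in r[:1]])
s=get_state();print(s['t'],s['eef_pos'],(s['eef_pos']-C)@u,s['width'],s['gripper_force'],s['force'],s['moment'])
E
```

```text
t: 20.2
eef_pos: [0.6604, -0.1256, 0.1168]
ee_rot: [3.142, -0.0, -2.478]
force: [-2.1, 2.6, 1.7]
width: 0.0241
gripper_force: 21.1
t: 20.4
eef_pos: [0.6608, -0.1257, 0.1166]
ee_rot: [-3.14, 0.001, -2.477]
force: [-2.4, 1.3, 5.6]
width: 0.0243
gripper_force: 21.6
scene thermometer [([0.095, 0.0053, 0.1055], 0.59)]
scene clip_seat [([0.1011, 0.0012, 0.1032], 0.5)]
scene thermometer_tip []
scene saucepan [([0.007, -0.0013, 0.0087], 0.68)]
top thermometer [([0.097, -0.0008, 0.1043], 0.43)]
top clip_seat [([0.1042, -0.0002, 0.0992], 0.6)]
top thermometer_tip [([0.0734, -0.0012, 0.0227], 0.37)]
top saucepan [([0.2068, -0.0422, -0.0021], 0.7)]
wrist thermometer [([0.0988, -0.0013, 0.1035], 0.75)]
wrist clip_seat [([0.1037, 0.0, 0.1058], 0.95)]
wrist thermometer_tip [([0.0735, -0.0033, 0.0249], 0.9)]
wrist saucepan [([0.0006, -0.0001, 0.0031], 0.64)]
21.15 [ 0.66074025 -0.12569348  0.11655323] 0.12321179045789957 0.024179205970945996 21.571339443325996 [-2.87014542  0.54353212  4.229333  ] [0.68743393 1.23407302 0.06936521]
```

```bash
python3 -m creep '{"translation":[[-0.2,0.2,-1],[0,0,0]],"spin":[0,0],"gripper":[0.1,0.1]}' 20
```

```text
t: 21.35
eef_pos: [0.6612, -0.1259, 0.1163]
ee_rot: [-3.139, 0.001, -2.477]
force: [-1.7, 0.2, 7.3]
width: 0.0244
gripper_force: 22.1
```

The bracket is on the rim: force rises and the hand stops descending. Letting the clip close gently.

```bash
python3 -m creep '{"translation":[[0,0,0],[0,0,0],[0,0,0],[0,0,0],[0,0,0],[0,0,0],[0,0,0],[0,0,0]],"spin":[0,0,0,0,0,0,0,0],"gripper":[0.3,0.35,0.4,0.5,0.65,0.8,0.95,1]}'
python3 - <<'E'
from station import cams,nets,get_state
import numpy as np
C=np.array([.585,-.0285,.004]);u=np.array([.6216,-.7833,0])
for c in('scene','wrist'):
  cams.grab_frame(c)
  for l in('thermometer','clip_seat','lever_end','thermometer_tip','saucepan'):
      r=nets.pinpoint(c,l);print(c,l,[(np.round(np.r_[(d['centre']-C)@u,(d['centre']-C)@[.7833,.6216,0],d['centre'][2]],4).tolist(),round(d['confidence'],2)) for d in r[:1]])
s=get_state();print(s['t'],s['eef_pos'],(s['eef_pos']-C)@u,s['width'],s['gripper_force'],s['force'],s['moment'])
E
```

```text
t: 22.15
eef_pos: [0.6599, -0.1251, 0.1146]
ee_rot: [3.141, -0.0, -2.478]
force: [0.5, -0.3, 0.2]
width: 0.0694
gripper_force: 0.0
scene thermometer [([0.098, 0.0061, 0.107], 0.8)]
scene clip_seat [([0.0992, 0.001, 0.1029], 0.65)]
scene lever_end [([0.1487, 0.0016, 0.1469], 0.68)]
scene thermometer_tip [([0.2016, -0.0463, -0.0012], 0.48)]
scene saucepan [([0.0031, 0.001, 0.0054], 0.66)]
wrist thermometer [([0.0992, -0.0033, 0.1044], 0.8)]
wrist clip_seat [([0.103, -0.0011, 0.1062], 0.97)]
wrist lever_end [([0.1484, 0.0009, 0.1542], 0.95)]
wrist thermometer_tip [([0.0719, -0.0027, 0.0259], 0.88)]
wrist saucepan [([-0.0001, 0.0012, 0.0033], 0.81)]
22.75 [ 0.66000643 -0.12519357  0.11484824] 0.12236406939635219 0.08764052163729227 0.0 [-0.01039197 -0.47704897  0.1598167 ] [ 0.02345753  0.04206224 -0.00789295]
```

```bash
python3 -m creep '{"translation":[[0,0,10],[0,0,25],[0,0,40],[0,0,40],[-20,-30,20],[-20,-30,0],[-20,-30,0],[0,0,0]],"spin":[0,0,0,0,0,0,0,0],"gripper":[1,1,1,1,1,1,1,1]}'
python3 - <<'E'
from station import cams,nets,get_state
import numpy as np,cv2
C=np.array([.585,-.0285,.004]);u=np.array([.6216,-.7833,0])
L=[]
for c in('scene','top'):
  f=cams.grab_frame(c)
  x0,y0,n=(240,190,120) if c=='scene' else (290,120,100)
  L.append(cv2.resize(f['img'][y0:y0+n,x0:x0+n,::-1],(400,400),interpolation=cv2.INTER_CUBIC))
  for l in('thermometer','clip_seat','lever_end','thermometer_tip','saucepan'):
      r=nets.pinpoint(c,l);print(c,l,[(np.round(np.r_[(d['centre']-C)@u,(d['centre']-C)@[.7833,.6216,0],d['centre'][2]],4).tolist(),round(d['confidence'],2)) for d in r[:1]])
  r=nets.pinpoint(c,'jug');print(r and r[0]['centre'])
cv2.imwrite('pics/end.png',np.hstack(L))
print(get_state()['t'])
E
```

```text
t: 23.55
eef_pos: [0.598, -0.2181, 0.2517]
ee_rot: [-3.14, 0.001, -2.481]
force: [0.1, 1.0, 0.8]
width: 0.0881
gripper_force: 0.0
scene thermometer [([0.0975, 0.0064, 0.1046], 0.53)]
scene clip_seat [([0.0994, 0.0008, 0.0978], 0.78)]
scene lever_end [([0.1474, 0.0039, 0.1495], 0.47)]
scene thermometer_tip [([-0.4935, 0.0937, 0.001], 0.57)]
scene saucepan [([0.0064, -0.0005, 0.0051], 0.89)]
[0.4907, -0.3479, 0.0019]
top thermometer [([0.098, -0.002, 0.105], 0.58)]
top clip_seat [([0.101, -0.0009, 0.0991], 0.41)]
top lever_end [([0.1451, -0.0012, 0.1501], 0.36)]
top thermometer_tip [([0.1484, -0.0007, 0.1497], 0.7)]
top saucepan []
[0.488, -0.3475, 0.0031]
24.25
```

View pics/end.png

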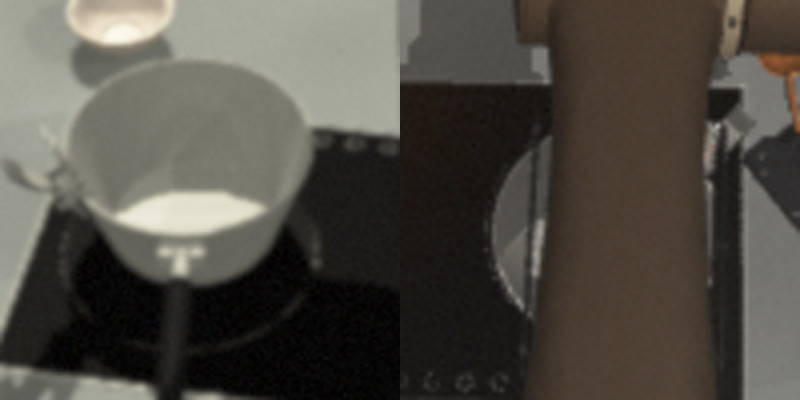

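The scene crop shows the clip on the saucepan's rim at about (65,185), with the tail pointing outwards and the paddle inside. The pan is upright and unmoved. Measured seat height above the pan's base is about 100 mm, so I'm handing it in.

```bash
python3 -c "
from station import arm
print(arm.job_done())"
```

```text
the job is handed in; nothing more can be done
None
```

The thermometer is clipped onto the saucepan's rim, seated on its bracket with the paddle inside, and the job was handed in at about 24 s; no verdict came back.

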